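# Spring an edging clip over a freshly glued edging

### The arm

A 6-joint arm with a two-finger parallel gripper is mounted at the origin on a cart in front of the work surface, level with it; the furniture and walls round the work are solid. World frame = base frame: x ahead of the robot, y to its left, z up, the work surface at z = 0. Lengths are in m, angles in degrees, forces in N, time in s.
With the tool pointing down it reaches from about 0.225 to 0.725 m from the base axis. Payload 3.1 kg.
Tool frame: the origin (TCP) lies between the finger pads; the fingertips stand 17 mm ahead of it and the grasp point (between the pads) lies 2 mm behind it (robot.tcp_to_tips is the z of the fingertips in the tool frame, in m); z points along the fingers, y is the line along which they close (so a half turn about z gives the same grasp; the last joint's range is limited). The gripper opens to 85 mm and grips with 20 to 120 N. Pads are 22 mm wide; open, the fingers measure 114 mm over their backs; the gripper's body (76 mm by 85 mm) begins 54 mm behind the grasp point. The pads swing forward as they close: fully open they stand 13 mm farther back than shut.
Start: joints at [-83.01, 2.75, 5.684, 92.934, 0, 82.678], TCP at [0.13, -0.509, 0.248] pointing down, gripper open.
Joint ranges: [-166.93, 166.93], [-56.73, 111.36], [-69.38, 81.34], [-121.58, 131.49], [-85.45, 84.26], [-180, 180]. Speed limits (degrees/s): [159.86, 159.86, 180, 180, 180, 180].

### API

Orientations are given as [roll, pitch, yaw] about the fixed x, y, z axes, in that order (R = Rz(yaw) Ry(pitch) Rx(roll)).
In Python, from plant import robot gives the robot as it stands.
- The arm moves only by the tool step_arm, never from a script. Its argument "rows" is a list of rows, each a list of 6 numbers: the shift along the tool's x, y, z in units of 60 mm (1.0 is 60 mm), then the turn, a rotation vector about the tool's x, y, z in units of 8 degrees (1.0 is 8 degrees). In form: [[dx, dy, dz, wx, wy, wz], ...]. A call has 1 to 10 rows; each row is the pose to reach, as a shift and turn from the pose commanded when the call began, along the tool's axes at that moment; what a row does not reach only later rows make up. A row lasts 1/8 s, in which the tool goes at most 62.5 mm and 10.7 degrees, less where a joint would pass 70% of its speed; a pose out of reach is approached as far as the arm can. A call with a gripper value outside its range is refused whole. "fingers" is the opening, from 0 (shut) to 1 (fully open), set as the call begins (left out, the last holds). The fingers move at their own pace and stop on an object; the grip force is fixed at half the most. Time passes only in rows, so rows that repeat a pose let the fingers close. It gives the time, the measured TCP pose, the force, the opening and the grip force at its end, in the units of the state.
- robot.state(): the state, without advancing time (a new reading comes with each control period).
- robot.get_image(name): name is "side" or "top" or "wrist"; returns a dict with "frame" (480x640x3 uint8, red, green, blue), "range_z" (480x640 float32, m along the optical axis (not along the pixel's ray), 0 where there is no reading), "fx", "fy", "cx", "cy" (pixels), "rvec" (rotation vector, rad) and "tvec" (3), from world to camera coordinates, as OpenCV has them. Camera axes: x right, y down, z forward; pixel columns grow to the right and rows downward; lengths in m; the calibration is good to about 2 mm. A picture is of the moment at which its call begins.
- robot.hand_in(): hands the job in; it is judged then, once.
The state is a dict: "time": time; "qpos": joint angles; "dq": joint speeds; "joint_efforts": joint torques, N m; "eef_pos": TCP position; "eef_rot": TCP orientation; "contact_force": force on the tool from outside, world axes, zero at the start; "moment": the same for the moment, N m; "gripper_width": finger opening in m; "finger_force": force on a finger pad.
Only numpy, scipy, OpenCV 4.12 (cv2) and the standard library are available. Lean on these libraries where they do the work, as an engineer would, in place of code of your own. Each camera call takes 0.05 s, during which the arm holds its last target. There are 200 camera calls.

### The job

The board leaning in the glue-up stand has just had an edging strip glued along its top edge. Take the sprung clip off its parking rail, squeezed open, and push it square and straight down along the board over the middle of the edging, far enough that when you release it its jaws close on the board itself, behind the edging. Feel for the edging without ramming it, and leave the jar and the sanding block where they are.

Things in the scene. Friction and masses are not known exactly. Their poses are not given: they have to be found in the camera images.
- clip: Sprung clip, dark steel with black handles, 140 g, about 100 mm tall, 30 mm wide along y, standing handles-up astride its parking rail. Origin midway between its two pivots; z points up to the handles, x is the way handles and jaws open and close (symmetrical), y runs along the jaws.
- clip_grip (a point): Where to squeeze: midway between the clip's handles, 38 mm above its origin. Handles are plates 22 mm wide (y) that end 14 mm above this point, squeezed on their outer faces along x; at rest they splay to 66 mm over the top, fully squeezed (a stop, about 15 N a side) they are parallel and 34 mm over the outside. Axes as the clip's.
- clip_throat (a point): Middle of the rubber throat between the jaws, 8 mm below the clip's origin; axes as the clip's. The edging's top is home against it. The jaw pads lie 29 to 39 mm below it. Pad gap 6 mm at rest, 32 mm fully open; the jaws reach 18 mm from the middle plane at rest, 32 mm open.
- clip_jaw (a joint): Opening angle in rad of one jaw (the other mirrors it): 0 at rest, about 0.07 with the pads closed on the 12 mm board, about 0.17 if they sit on the 20 mm edging, 0.32 fully squeezed open.
- board_foot (a point): Middle of the leaning board's width and thickness, on its tilt axis, 55 mm above the bench. z points up along the board (leans toward the robot by 0.15 to 0.45 rad), y along the edging, x square to the board. The edging's top lies 85 to 115 mm from here along z, different each time, not measured: feel for it. The aluminium holder reaches 18 mm along z, 17 mm along x.
- stand: Fixed stand: wooden base 150x184x16 mm, two steel posts 88 mm high at y = +-84 mm carrying the tilting holder. Origin under the base's middle. In it a plywood board 12 mm thick, 140 mm wide; on the board's top a dark wood edging, 20 mm thick (4 mm proud on both faces) and 20 mm tall, with a pale line across its middle.
- rail: Fixed parking rail: upright steel strip 5 mm thick (x), 70 mm long (y), its top 69 mm above the bench, on a wooden base 90x120x14 mm. Origin under the middle of the base. The clip lifts straight up off the strip.
- jar: Bystander: shellac jar, 84 mm across, 102 mm tall, origin under its middle.
- block: Bystander: wooden sanding block 42x76x29 mm, origin under its middle.

How it is judged (in metres and radians):
On the way:
1. the clip is lifted clear of its parking rail, squeezed open (z of clip in the frame of rail above 0.13 m and value of joint clip_jaw above 0.2 rad), for 0.1 s.
At the end, for the whole second after the job is handed in: Clip released, at rest, handles up: within 0.2 rad of the board's lean, 0.25 rad of square to it, 20 mm of the edging's middle and 15 mm of the board's middle plane, 70 to 150 mm above the foot, jaws pressing on the board behind the edging (clip_jaw 0.035 to 0.12, contact over 2 N) (value of joint clip_jaw between 0.035 and 0.12 rad and contact force between clip and stand above 2 N and y of clip in the frame of board_foot between -0.02 and 0.02 m and x of clip in the frame of board_foot between -0.015 and 0.015 m and z of clip in the frame of board_foot between 0.07 and 0.15 m and angle between the z axis of clip and the z axis of board_foot, either way round below 0.2 rad and angle between the x axis of clip and the x axis of board_foot, either way round below 0.25 rad and angle between clip's own z axis and vertical below 0.9 rad and linear speed of clip below 0.02 m/s); the robot touches nothing.
It fails at once if the clip is rammed onto the edging (over 70 N) (contact force between clip and stand above 70 N).
It fails at once if the jar is moved by more than 30 mm (distance of jar from where it was at the start of the episode above 0.03 m).
It fails at once if the sanding block is moved by more than 30 mm (distance of block from where it was at the start of the episode above 0.03 m).
It also fails if it takes over 40 s, if anything falls off the work surface, if the arm or the gripper's body presses on something with over 40 N, if the wrist force passes 120 N, or if a joint passes its speed limit or range.

## Working session

There is one attempt and no reset: what is moved stays moved. The work goes in short steps, Python scripts to look and compute and a tool call to move; the robot and the scene stay as the last step left them, time stands still between calls to the robot, and variables do not carry over. Pictures are saved under pics/ and viewed, at most 10 in all, crops included, and the job is handed in when it is done.

Besides the shell and the picture viewer there is one more tool, called after "Request:" by a JSON object that holds its "fn" and its "kwargs", one argument or row to a line. step_arm: Moves the arm, as the interface text tells. Its arguments: {"type":"object","properties":{"rows":{"type":"array","items":{"type":"array","items":{"type":"number"}}},"fingers":{"type":"number"}},"required":["rows"]}

```bash
ls; mkdir -p pics; cat > h.py <<'E'
import numpy as np, cv2, pickle
from plant import robot
from scipy.spatial.transform import Rotation as R
def grab(n,tag=None):
    im=robot.get_image(n)
    if tag:
        cv2.imwrite(f'pics/{tag}.png',im['frame'][:,:,::-1]); pickle.dump(im,open(f'pics/{tag}.pkl','wb'))
    return im
def cloud(im):
    z=im['range_z']; v,u=np.mgrid[:480,:640]
    P=np.stack([(u-im['cx'])/im['fx']*z,(v-im['cy'])/im['fy']*z,z],-1)
    M=cv2.Rodrigues(np.array(im['rvec'],float))[0]
    W=(P-np.array(im['tvec']).ravel())@M
    W[z==0]=np.nan
    return W
def proj(im,p):
    return cv2.projectPoints(np.array(p,float).reshape(-1,3),np.array(im['rvec'],float),np.array(im['tvec'],float),np.array([[im['fx'],0,im['cx']],[0,im['fy'],im['cy']],[0,0,1]],float),None)[0].reshape(-1,2)
E
python3 - <<'E'
from h import *
a=grab('top','top1');b=grab('side','side1')
cv2.imwrite('pics/both.png',cv2.resize(np.vstack([a['frame'],b['frame']])[:,:,::-1],(400,600)))
print(robot.state())
for i in (a,b):
    M=cv2.Rodrigues(np.array(i['rvec'],float))[0]; print(-M.T@np.array(i['tvec']).ravel(),M[2])
E
```

```text
pics
{'time': 0.1, 'qpos': array([-8.30086447e+01,  2.78809237e+00,  5.60085980e+00,  9.29327724e+01,
        3.26710958e-04,  8.26787827e+01]), 'dq': array([-0.04860853, -0.10419879,  0.17660937,  0.02644815,  0.00317156,
       -0.01314137]), 'joint_efforts': array([ 3.58627694e-03, -3.39852118e+01,  3.20934498e+01,  1.57591392e-02,
       -2.26480006e-04, -1.90356722e-06]), 'eef_pos': array([ 0.12972369, -0.50819622,  0.24724158]), 'eef_rot': array([-1.79881015e+02, -1.56165025e-02,  1.43125561e+01]), 'contact_force': array([ 0.13296893, -0.20663785, -0.54177925]), 'moment': array([ 0.01408067, -0.04180959,  0.02851109]), 'finger_force': 0.0, 'gripper_width': 0.08527644501116012}
[ 0.45802244 -0.07683686  1.15053278] [ 0.084533   -0.01064573 -0.99636381]
[ 1.0177804  -0.35368076  1.15271978] [-0.38593374  0.23641694 -0.89171867]
```

View pics/top1.png

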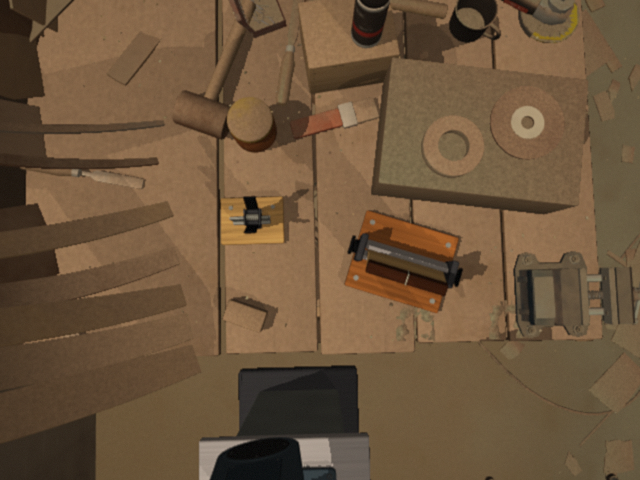

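View pics/side1.png

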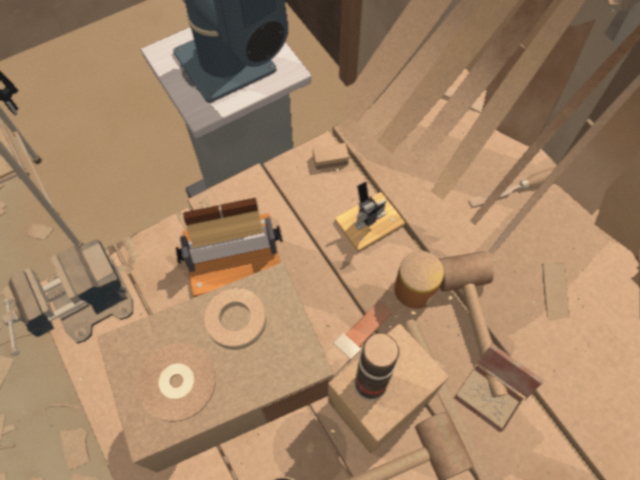

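The top view shows the clip on the rail at about (253,218), the stand at (405,262) with its edging's pale line at about (407,280), the jar at (252,125) and the sanding block at (248,312). In the side view the board's back is at (222,230) and the clip at (370,208).

```bash
cat > m.py <<'E'
from h import *
a=pickle.load(open('pics/top1.pkl','rb'));b=pickle.load(open('pics/side1.pkl','rb'))
W=cloud(a);V=cloud(b)
def ray(im,uv,h):
    M=cv2.Rodrigues(np.array(im['rvec'],float))[0];c=-M.T@np.array(im['tvec']).ravel()
    d=M.T@np.array([(uv[0]-im['cx'])/im['fx'],(uv[1]-im['cy'])/im['fy'],1]);return c+d*(h-c[2])/d[2]
hsv=cv2.cvtColor(a['frame'],cv2.COLOR_RGB2HSV)
def rect(roi,lo,hi,h,name):
    m=cv2.inRange(hsv,lo,hi);k=np.zeros_like(m);x0,y0,x1,y1=roi;k[y0:y1,x0:x1]=m[y0:y1,x0:x1]
    pts=np.array([ray(a,p,h)[:2] for p in np.argwhere(k)[:,::-1]],np.float32)*1000
    # hull of biggest contour
    c=max(cv2.findContours(k,0,1)[0],key=cv2.contourArea)[:,0]
    pts=np.array([ray(a,p,h)[:2] for p in c],np.float32)*1000
    print(name,cv2.minAreaRect(pts))
print(hsv[235,232],hsv[230,372],hsv[270,390],hsv[283,400],hsv[248,430],hsv[236,300])
rect((205,180,300,260),(18,90,90),(30,255,255),.014,'railbase')
rect((330,200,480,330),(5,160,90),(14,255,255),.016,'standbase')
E
python3 m.py
python3 - <<'E'
exec(open('m.py').read().split('print(hsv')[0])
np.set_printoptions(precision=3,suppress=True)
for n,C,(x0,y0,x1,y1) in (('clip top',W,(225,190,285,240)),('clip side',V,(345,175,395,235))):
    P=C[y0:y1,x0:x1].reshape(-1,3); 
    for lo,hi in ((.06,.075),(.075,.10),(.10,.125),(.125,.15),(.15,.2)):
        q=P[(P[:,2]>lo)&(P[:,2]<hi)]; 
        if len(q): print(n,lo,len(q),q.mean(0),q.min(0),q.max(0))
P=W[200:320,340:480].reshape(-1,3)
for lo,hi in ((.06,.08),(.08,.1),(.10,.125),(.125,.15),(.15,.2)):
        q=P[(P[:,2]>lo)&(P[:,2]<hi)]; 
        if len(q): print(lo,len(q),q.mean(0),q.min(0),q.max(0))
crop=np.hstack([cv2.resize(a['frame'][180:260,205:305],(400,320),interpolation=2),cv2.resize(a['frame'][200:320,340:490],(400,320),interpolation=2)])
crop2=np.hstack([cv2.resize(b['frame'][170:240,340:410],(320,280),interpolation=2),cv2.resize(b['frame'][190:310,170:290],(280,280),interpolation=2)])
crop2=np.pad(crop2,((0,0),(0,200),(0,0)))
cv2.imwrite('pics/crop.png',np.vstack([crop,crop2])[:,:,::-1])
print(np.nanmax(W[60:210,370:580,2]),np.nanmax(W[0:90,300:400,2]))
print(W[305,248],W[125,252])
E
```

```text
[ 17 156 186] [ 13 194 130] [ 11 200  56] [ 12 195 106] [ 13 194 141] [ 14 114 145]
railbase ((522.9393920898438, 6.129693508148193), (22.79439353942871, 9.506097793579102), 88.58380126953125)
standbase ((520.7868041992188, -245.70310974121094), (184.19679260253906, 56.259178161621094), 73.5042953491211)
clip top 0.06 74 [0.559 0.055 0.068] [0.542 0.018 0.06 ] [0.567 0.087 0.075]
clip top 0.075 368 [0.561 0.043 0.085] [0.539 0.027 0.075] [0.581 0.06  0.1  ]
clip top 0.1 172 [0.564 0.043 0.115] [0.527 0.032 0.1  ] [0.592 0.054 0.125]
clip top 0.125 13 [0.572 0.042 0.126] [0.531 0.034 0.125] [0.591 0.047 0.129]
clip side 0.06 104 [0.567 0.047 0.067] [0.549 0.016 0.06 ] [0.581 0.087 0.075]
clip side 0.075 300 [0.559 0.041 0.085] [0.54  0.026 0.075] [0.586 0.058 0.1  ]
clip side 0.1 142 [0.55  0.042 0.115] [0.528 0.031 0.1  ] [0.595 0.055 0.125]
clip side 0.125 20 [0.565 0.041 0.127] [0.53  0.033 0.125] [0.595 0.053 0.132]
0.06 937 [ 0.483 -0.231  0.071] [ 0.43 -0.37  0.06] [ 0.583 -0.128  0.08 ]
0.08 678 [ 0.474 -0.231  0.088] [ 0.425 -0.364  0.08 ] [ 0.58  -0.139  0.1  ]
0.1 313 [ 0.461 -0.225  0.11 ] [ 0.437 -0.292  0.1  ] [ 0.485 -0.155  0.123]
0.125 1135 [ 0.445 -0.22   0.144] [ 0.414 -0.29   0.126] [ 0.477 -0.152  0.15 ]
0.15 48 [ 0.447 -0.223  0.151] [ 0.421 -0.285  0.15 ] [ 0.472 -0.16   0.153]
0.18903362736452034 0.3279519430813053
[0.399 0.06  0.02 ] [0.721 0.039 0.102]
```

View pics/crop.png

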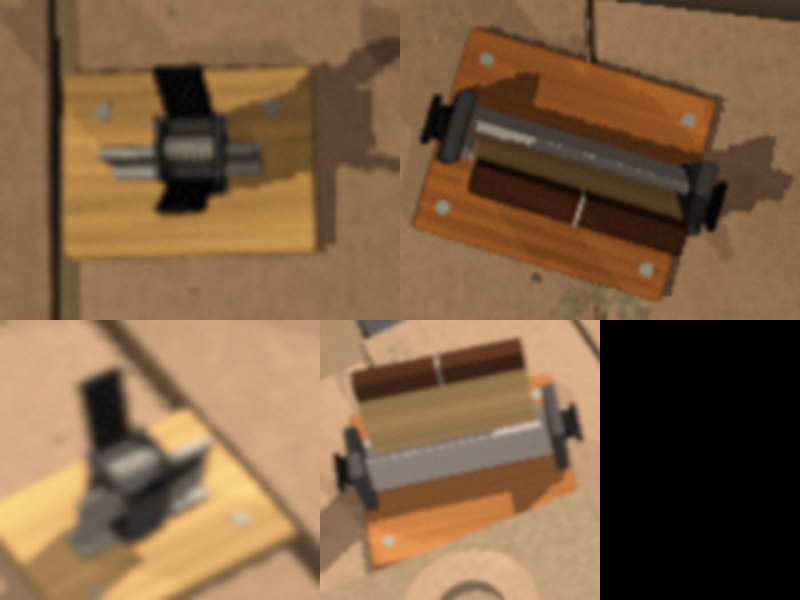

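The crops show the clip astride the strip (handle tips at (185,90) and (185,195) in the top-left crop), and the stand turned about 15°. The edging's pale line is at (580,208) and the ply face behind it is clear in both views. Next: plane fits.

```bash
cat > m2.py <<'E'
exec(open('m.py').read().split('print(hsv')[0])
np.set_printoptions(precision=4,suppress=True)
for n,C,im,(x0,y0,x1,y1) in (('top',W,a,(225,190,285,240)),('side',V,b,(345,175,395,235))):
    P=C[y0:y1,x0:x1].reshape(-1,3);f=im['frame'][y0:y1,x0:x1].reshape(-1,3).max(1)
    q=P[(P[:,2]>.1)&(P[:,2]<.14)&(f<60)]
    A,B=q[q[:,0]<.561],q[q[:,0]>=.561]; print(n,len(A),A.mean(0),A.max(0),len(B),B.mean(0),B.max(0))
m=cv2.inRange(hsv,(17,110,100),(30,255,255));P=W[180:265,205:300].reshape(-1,3)
q=P[(abs(P[:,2]-.014)<.004)];print('railbase',cv2.minAreaRect((q[:,:2]*1000).astype(np.float32)))
P=W[190:330,330:490].reshape(-1,3);q=P[(abs(P[:,2]-.016)<.003)];print('stand',cv2.minAreaRect((q[:,:2]*1000).astype(np.float32)))
for n,C,im,(x0,y0,x1,y1) in (('top',W,a,(350,225,470,300)),('side',V,b,(175,195,285,250))):
    H=cv2.cvtColor(im['frame'],cv2.COLOR_RGB2HSV)[y0:y1,x0:x1]
    P=C[y0:y1,x0:x1]
    ply=cv2.inRange(H,(14,80,60),(24,200,220))>0
    q=P[ply&(P[...,2]>.08)&(P[...,2]<.15)]
    for _ in range(6):
        c=q.mean(0);nn=np.linalg.svd(q-c,full_matrices=False)[2][2];nn*=np.sign(nn[2]);q=q[abs((q-c)@nn)<.003]
    lean=np.arccos(np.hypot(*nn[:2]));yaw=np.degrees(np.arctan2(nn[1],nn[0]))
    print(n,len(q),c,nn,'lean',lean,'yaw',yaw,q.min(0),q.max(0))
    ed=(cv2.inRange(H,(0,80,0),(14,255,100))>0)&(P[...,2]>.11)
    e=P[ed]
    ex=np.array([np.cos(np.radians(yaw)),np.sin(np.radians(yaw)),0]);ey=np.cross([0,0,1],ex)
    zb=np.cross(nn,ey)
    f=np.stack([(e-c)@nn,e@ey,(e-c)@zb],-1)
    print(' edging in frame (n,y,z) pct',np.percentile(f,[2,10,50,90,98],axis=0).round(4).tolist(), ' plane c.z',c@zb)
    # axis point
    foot=c-nn*.006; foot=foot-zb*(foot[2]-.055)/zb[2]; ym=np.percentile(f[:,1],[1,99]).mean(); foot=foot+ey*(ym-foot@ey); print(' foot',foot,'edge z from foot',np.percentile(((e-foot)@zb),[50,98,99.5]))
E
python3 m2.py
```

```text
top 63 [0.5337 0.0419 0.1172] [0.5409 0.0511 0.1271] 93 [0.5848 0.0429 0.114 ] [0.591  0.0533 0.1288]
side 74 [0.5376 0.0409 0.1134] [0.5438 0.051  0.1315] 31 [0.5909 0.0381 0.1202] [0.5947 0.0495 0.129 ]
railbase ((551.5692749023438, 51.968143463134766), (106.31563568115234, 120.10786437988281), 0.4578181207180023)
stand ((502.6192626953125, -260.55487060546875), (224.03103637695312, 221.3538818359375), 71.88233184814453)
top 593 [ 0.4648 -0.2263  0.1005] [ 0.8879 -0.2946  0.3534] lean 0.3612343502595289 yaw -18.35442926090675 [ 0.4366 -0.2945  0.08  ] [ 0.4927 -0.1588  0.148 ]
 edging in frame (n,y,z) pct [[-0.015, -0.136, 0.0371], [-0.0126, -0.1252, 0.0441], [-0.0032, -0.0671, 0.0498], [0.0039, -0.0126, 0.0525], [0.0047, -0.0021, 0.054]]  plane c.z -0.08703212227229501
 foot [ 0.4748 -0.2303  0.055 ] edge z from foot [0.0963 0.1004 0.1013]
side 1381 [ 0.4642 -0.2277  0.1051] [ 0.8891 -0.2992  0.3464] lean 0.3537255148930482 yaw -18.59875074441635 [ 0.4321 -0.3133  0.0802] [ 0.4989 -0.1441  0.1474]
 edging in frame (n,y,z) pct [[-0.0092, -0.1326, 0.0293], [-0.0045, -0.1233, 0.0315], [0.0025, -0.0761, 0.042], [0.0051, -0.0142, 0.0472], [0.0067, -0.0038, 0.0488]]  plane c.z -0.07893649891622732
 foot [ 0.4756 -0.2318  0.055 ] edge z from foot [0.0932 0.1    0.1008]
```

```bash
cat > mv.py <<'E'
from h import *
def rel(p,Rt,cmd=None):
    """row from the present pose to target p,Rt"""
    s=robot.state(); R0=R.from_euler('xyz',s['eef_rot'],degrees=True)
    d=R0.inv().apply(np.array(p)-s['eef_pos'])/.06; w=np.degrees((R0.inv()*Rt).as_rotvec())/8
    print(np.round(np.r_[d,w],3).tolist(), 'mm',np.linalg.norm(d)*60)
def axes(z,y):
    z=np.array(z)/np.linalg.norm(z);y=np.array(y)-np.dot(y,z)*z;y/=np.linalg.norm(y)
    return R.from_matrix(np.c_[np.cross(y,z),y,z])
E
python3 - <<'E'
exec(open('m.py').read().split('print(hsv')[0])
from mv import *
np.set_printoptions(precision=4,suppress=True)
m=cv2.inRange(hsv,(14,135,100),(30,255,255));k=np.zeros_like(m);k[180:260,205:300]=m[180:260,205:300]
k=cv2.morphologyEx(k,3,np.ones((9,9)))
c=max(cv2.findContours(k,0,1)[0],key=cv2.contourArea)[:,0]
pts=np.array([ray(a,p,.014)[:2] for p in c],np.float32)*1000;print('rail',cv2.minAreaRect(pts))
m=cv2.inRange(hsv,(4,165,60),(15,255,255));k=np.zeros_like(m);k[190:330,330:480]=m[190:330,330:480];k=cv2.morphologyEx(k,3,np.ones((25,25)))
c=max(cv2.findContours(k,0,1)[0],key=cv2.contourArea)[:,0]
pts=np.array([ray(a,p,.016)[:2] for p in c],np.float32)*1000;print('stand',cv2.minAreaRect(pts))
print('pale',W[275:287,407],ray(a,(407.5,279),.146))
rel([.561,.042,.235],axes([0,0,-1],[1,0,0]))
E
```

```text
rail ((558.8465576171875, 51.1224479675293), (90.53849029541016, 119.9256362915039), 0.6119740009307861)
stand ((474.6862487792969, -230.7568359375), (183.1208953857422, 149.4408721923828), 71.60767364501953)
pale [[ 0.4489 -0.2206  0.1513]
 [ 0.4472 -0.2211  0.1472]
 [ 0.4456 -0.2209  0.1479]
 [ 0.4439 -0.2208  0.1482]
 [ 0.4422 -0.2211  0.1459]
 [ 0.4405 -0.2211  0.1455]
 [ 0.4388 -0.2215  0.1425]
 [ 0.4372 -0.2214  0.1429]
 [ 0.4355 -0.2214  0.1424]
 [ 0.4338 -0.2217  0.1397]
 [ 0.4289 -0.2395  0.0151]
 [ 0.4271 -0.2391  0.0175]] [ 0.4422 -0.2219  0.146 ]
[9.232, -7.108, 0.221, -0.011, -0.011, -9.461] mm 699.188811285577
```

Request:
{"fn": "step_arm", "kwargs": {
  "rows": [
    [9.23, -7.11, 0.0, 0, 0, -9.46],
    [9.23, -7.11, 0.0, 0, 0, -9.46],
    [9.23, -7.11, 0.0, 0, 0, -9.46],
    [9.23, -7.11, 0.0, 0, 0, -9.46],
    [9.23, -7.11, 0.0, 0, 0, -9.46],
    [9.23, -7.11, 0.0, 0, 0, -9.46],
    [9.23, -7.11, 0.0, 0, 0, -9.46],
    [9.23, -7.11, 0.0, 0, 0, -9.46],
    [9.23, -7.11, 0.0, 0, 0, -9.46],
    [9.23, -7.11, 0.0, 0, 0, -9.46]
  ],
  "fingers": 1
}}

```text
time: 1.35
eef_pos: [0.5161, -0.0148, 0.2478]
eef_rot: [-180.0, 0.0, 90.0]
contact_force: [0.6, -0.4, -0.2]
gripper_width: 0.0853
finger_force: 0.0
```

```bash
python3 - <<'E'
from mv import *
rel([.561,.042,.225],axes([0,0,-1],[1,.01,0])); print(robot.state()['qpos'])
E
```

```text
[0.947, 0.749, 0.38, -0.003, 0.002, -0.07] mm 75.95624903683304
[-9.07677178e+00  1.46193633e+00  4.30591607e+00  9.28611527e+01
 -2.28106359e-02  8.09106356e+01]
```

Request:
{"fn": "step_arm", "kwargs": {
  "rows": [
    [0.94, 0.75, 0.38, 0, 0, -0.07],
    [0.94, 0.75, 0.38, 0, 0, -0.07],
    [0.94, 0.75, 0.38, 0, 0, -0.07],
    [0.94, 0.75, 0.38, 0, 0, -0.07]
  ]
}}

```text
time: 1.85
eef_pos: [0.5598, 0.0384, 0.2261]
eef_rot: [180.0, 0.0, 90.5]
contact_force: [1.0, 0.4, 0.5]
gripper_width: 0.0857
finger_force: 0.0
```

```bash
python3 - <<'E'
from mv import *
im=grab('wrist','w1'); W=cloud(im); b=im['frame'].max(2)
np.set_printoptions(precision=4,suppress=True)
rel([.561,.042,.114],axes([0,0,-1],[1,.01,0]))
q=W[(W[...,2]>.095)&(W[...,2]<.14)&(b<70)&(abs(W[...,0]-.561)<.06)&(abs(W[...,1]-.042)<.04)]
for A in (q[q[:,0]<.561],q[q[:,0]>.561]): 
  if len(A): print(len(A),A.mean(0),A.min(0),A.max(0))
E
```

```text
[0.063, 0.018, 1.874, 0.006, 0.004, -0.016] mm 112.511203905825
718 [0.5349 0.0457 0.114 ] [0.5281 0.0345 0.0951] [0.542  0.0553 0.1266]
728 [0.5846 0.0457 0.114 ] [0.5776 0.0344 0.095 ] [0.5915 0.0557 0.1269]
```

View pics/w1.png

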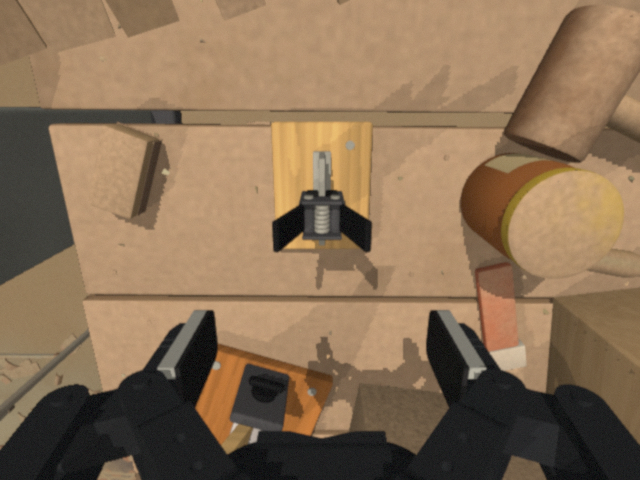

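The wrist view shows the clip at (322,215) with its handles level and symmetric, and the jar well to the side at (545,210). The grasp needs to go about 5 mm further in y, with x already right.

Request:
{"fn": "step_arm", "kwargs": {
  "rows": [
    [0.09, 0.01, 0.6, 0, 0, 0],
    [0.09, 0.01, 1.0, 0, 0, 0],
    [0.09, 0.01, 1.4, 0, 0, 0],
    [0.09, 0.01, 1.7, 0, 0, 0],
    [0.09, 0.01, 1.9, 0, 0, 0],
    [0.09, 0.01, 1.9, 0, 0, 0],
    [0.09, 0.01, 1.9, 0, 0, 0]
  ]
}}

```text
time: 2.78
eef_pos: [0.5615, 0.0449, 0.1126]
eef_rot: [179.9, 0.0, 90.5]
contact_force: [-0.1, -1.0, -0.2]
gripper_width: 0.0856
finger_force: 0.0
```

Request:
{"fn": "step_arm", "kwargs": {
  "rows": [
    [0, 0, 0, 0, 0, 0],
    [0, 0, 0, 0, 0, 0],
    [0, 0, 0, 0, 0, 0],
    [0, 0, 0, 0, 0, 0],
    [0, 0, 0, 0, 0, 0],
    [0, 0, 0, 0, 0, 0],
    [0, 0, 0, 0, 0, 0],
    [0, 0, 0, 0, 0, 0]
  ],
  "fingers": 0
}}

```text
time: 3.78
eef_pos: [0.5642, 0.0451, 0.1196]
eef_rot: [179.4, 0.0, 90.6]
contact_force: [-4.6, 0.3, 21.0]
gripper_width: 0.0332
finger_force: 57.4
```

Request:
{"fn": "step_arm", "kwargs": {
  "rows": [
    [0, 0, -0.3, 0, 0, 0],
    [0, 0, -0.7, 0, 0, 0],
    [0, 0, -1.1, 0, 0, 0],
    [0, 0, -1.5, 0, 0, 0],
    [0, 0, -1.9, 0, 0, 0],
    [0, 0, -2.2, 0, 0, 0],
    [0, 0, -2.2, 0, 0, 0],
    [0, 0, -2.2, 0, 0, 0]
  ]
}}

```text
time: 4.78
eef_pos: [0.5605, 0.0451, 0.2424]
eef_rot: [-179.9, -0.0, 90.6]
contact_force: [0.8, -0.4, -1.7]
gripper_width: 0.0328
finger_force: 59.9
```

```bash
python3 - <<'E'
from mv import *
s=robot.state();print(s['eef_pos'],s['eef_rot'],s['contact_force'])
im=grab('side','s2'); a=grab('top','t2')
u=proj(im,s['eef_pos'])[0];print(u, proj(a,s['eef_pos']))
x,y=map(int,u);c=cv2.resize(im['frame'][max(y-70,0):y+80,x-75:x+75],(600,600),interpolation=2)
cv2.imwrite('pics/c2.png',c[:,:,::-1])
E
```

```text
[0.56047576 0.04511367 0.24237664] [-1.79902809e+02 -3.21604122e-03  9.05554265e+01] [ 0.7736722  -0.4223692  -1.73200231]
[375.87294343 160.53881616] [[238.86070108 206.248864  ]]
```

View pics/c2.png

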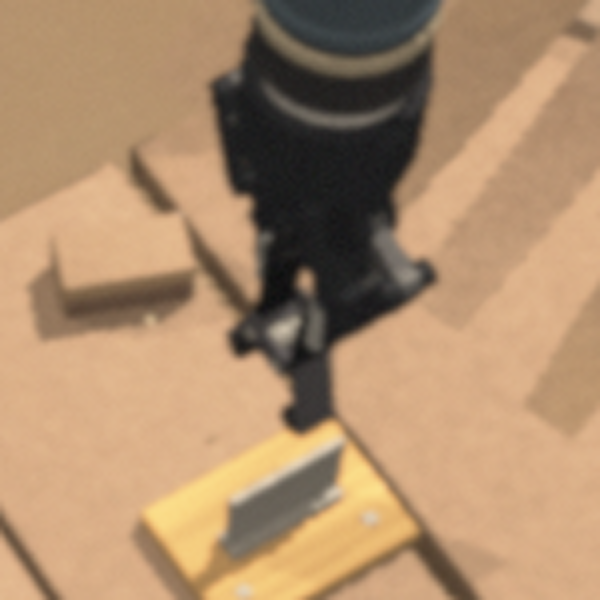

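The clip hangs from the fingers clear of the rail. The near jaw's tip is at about (300,415) in the crop and the strip is empty. I'll measure the clip's offset and tilt in the grip.

```bash
python3 - <<'E'
from mv import *
np.set_printoptions(precision=4,suppress=True)
im=pickle.load(open('pics/s2.pkl','rb'));W=cloud(im)
m=(abs(W[...,0]-.56)<.06)&(abs(W[...,1]-.045)<.04)
for lo in np.arange(.13,.23,.008):
    q=W[m&(W[...,2]>lo)&(W[...,2]<=lo+.008)]
    if len(q): print(round(lo,3),len(q),np.median(q,0),q.min(0),q.max(0))
zb=np.array([-np.sin(.357)*np.cos(np.radians(-18.4)),-np.sin(.357)*np.sin(np.radians(-18.4)),np.cos(.357)])
nn=np.array([np.cos(.357)*np.cos(np.radians(-18.4)),np.cos(.357)*np.sin(np.radians(-18.4)),np.sin(.357)])
foot=np.array([.475,-.231,.055]); T=axes(-zb,nn)
for d in (.21,): 
    p=foot+zb*d; print(p); rel(p,T)
rel([.52,.0,.30],T)
E
```

```text
0.146 1 [0.5839 0.0518 0.1531] [0.5839 0.0518 0.1531] [0.5839 0.0518 0.1531]
0.154 38 [0.583  0.0343 0.159 ] [0.526  0.0312 0.1542] [0.5875 0.0539 0.1616]
0.162 64 [0.5784 0.0365 0.1648] [0.5257 0.0303 0.162 ] [0.5872 0.0522 0.1697]
0.17 39 [0.5823 0.0401 0.1743] [0.5279 0.0317 0.1701] [0.5859 0.0534 0.1775]
0.178 36 [0.5805 0.0427 0.1817] [0.5327 0.0317 0.1785] [0.5839 0.0532 0.186 ]
0.186 39 [0.5779 0.0391 0.1896] [0.5343 0.0292 0.1862] [0.5806 0.0587 0.1937]
0.194 67 [0.5749 0.0355 0.1986] [0.5476 0.0266 0.1947] [0.58   0.0528 0.202 ]
0.202 153 [0.5557 0.0379 0.2064] [0.5429 0.0268 0.202 ] [0.5775 0.0567 0.2099]
0.21 45 [0.5485 0.0369 0.2131] [0.5438 0.0282 0.21  ] [0.5774 0.0579 0.2177]
0.218 28 [0.5486 0.0365 0.2223] [0.5452 0.0314 0.2184] [0.5776 0.0535 0.2257]
0.226 32 [0.5503 0.0364 0.2301] [0.5398 0.0321 0.2263] [0.5853 0.0536 0.234 ]
[ 0.4054 -0.2078  0.2518]
[-4.191, -2.621, -0.158, -2.553, -0.421, 2.345] mm 296.71542183949504
[-0.745, -0.679, -0.967, -2.553, -0.421, 2.345] mm 83.80148041085812
```

```bash
cat > tgt.py <<'E'
from mv import *
np.set_printoptions(precision=4,suppress=True)
Y=np.radians(-18.4);L=.357
zb=np.array([-np.sin(L)*np.cos(Y),-np.sin(L)*np.sin(Y),np.cos(L)]);nn=np.array([np.cos(L)*np.cos(Y),np.cos(L)*np.sin(Y),np.sin(L)])
foot=np.array([.475,-.231,.055]);T=axes(-zb,nn);tx=T.as_matrix()[:,0]
def where():
    e=robot.state()['eef_pos']-foot; print('in board: x %.4f y %.4f z %.4f'%(e@nn,e@tx,e@zb))
E
python3 -c "
from tgt import *
rel(foot+zb*.24+tx*.003,T)"
```

```text
[-4.087, -2.771, -0.626, -2.553, -0.421, 2.345] mm 298.6219504293272
```

Request:
{"fn": "step_arm", "kwargs": {
  "rows": [
    [-0.5, -0.4, -0.6, -0.6, -0.1, 0.5],
    [-1.2, -0.8, -0.63, -1.2, -0.2, 1.1],
    [-2.0, -1.3, -0.63, -1.8, -0.3, 1.7],
    [-2.8, -1.9, -0.63, -2.3, -0.4, 2.2],
    [-3.5, -2.4, -0.63, -2.55, -0.42, 2.35],
    [-4.09, -2.77, -0.63, -2.55, -0.42, 2.35],
    [-4.09, -2.77, -0.63, -2.55, -0.42, 2.35],
    [-4.09, -2.77, -0.63, -2.55, -0.42, 2.35],
    [-4.09, -2.77, -0.63, -2.55, -0.42, 2.35]
  ]
}}

```text
time: 6.0
eef_pos: [0.3974, -0.2008, 0.2809]
eef_rot: [159.5, -0.1, 71.7]
contact_force: [0.7, -0.5, -1.3]
gripper_width: 0.0323
finger_force: 60.1
```

```bash
python3 - <<'E'
from tgt import *
where(); rel(foot+zb*.21+tx*.003,T)
im=grab('side','s3'); a=grab('top','t3'); w=grab('wrist','w3')
W=cloud(im); e=(W-foot); B=np.stack([e@nn,e@tx,e@zb],-1)
m=(abs(B[...,0])<.05)&(abs(B[...,1])<.03)
for lo in np.arange(.09,.23,.01):
    q=B[m&(B[...,2]>lo)&(B[...,2]<=lo+.01)]
    if len(q): print(round(lo,3),len(q),q.min(0),q.max(0))
x,y=map(int,proj(im,foot+zb*.15)[0]);c=cv2.resize(im['frame'][max(y-60,0):y+60,x-60:x+60],(400,400),interpolation=2)
w2=cv2.resize(w['frame'],(400,300));w2=np.pad(w2,((0,100),(0,0),(0,0)))
cv2.imwrite('pics/c3.png',np.hstack([c,w2])[:,:,::-1])
E
```

```text
in board: x 0.0010 y 0.0041 z 0.2407
[-0.02, -0.018, 0.511, 0.009, -0.014, 0.005] mm 30.709007235597223
0.09 289 [-0.0112 -0.0299  0.0901] [0.0141 0.0297 0.0999]
0.1 3 [-0.0019 -0.0272  0.1   ] [0.0114 0.0078 0.1016]
0.15 51 [-0.0229 -0.0085  0.1521] [0.0315 0.0152 0.16  ]
0.16 71 [-0.0289 -0.0077  0.1601] [0.03   0.0153 0.17  ]
0.17 72 [ 0.0177 -0.008   0.17  ] [0.0283 0.0142 0.1796]
0.18 73 [ 0.0061 -0.0073  0.18  ] [0.0248 0.0144 0.1899]
0.19 99 [-0.0124 -0.0135  0.1901] [0.0219 0.0193 0.1998]
0.2 113 [-0.0135 -0.0122  0.2   ] [0.0201 0.0197 0.21  ]
0.21 55 [-0.0111 -0.0077  0.2101] [0.0209 0.0165 0.2195]
0.22 28 [-0.0188 -0.0075  0.2202] [0.0284 0.0153 0.2294]
0.23 62 [-0.0148 -0.0079  0.2304] [0.0344 0.0154 0.24  ]
```

View pics/c3.png

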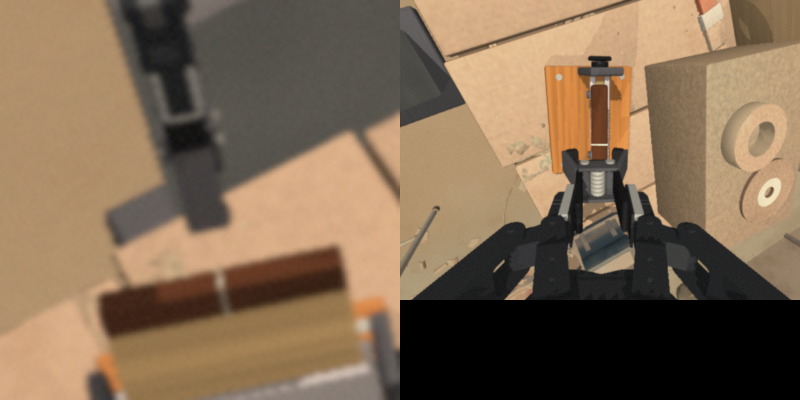

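The side crop shows the jaws squarely above the edging: jaw tip at (207,225), pale line at (222,290). The wrist half shows the edging running straight between the opened jaws at (597,120). I'll descend along the board, in stages.

Request:
{"fn": "step_arm", "kwargs": {
  "rows": [
    [-0.03, -0.015, 0.15, 0, 0, 0],
    [-0.03, -0.015, 0.3, 0, 0, 0],
    [-0.03, -0.015, 0.45, 0, 0, 0],
    [-0.03, -0.015, 0.6, 0, 0, 0],
    [-0.03, -0.015, 0.75, 0, 0, 0],
    [-0.03, -0.015, 0.85, 0, 0, 0],
    [-0.03, -0.015, 0.85, 0, 0, 0]
  ]
}}

```text
time: 7.02
eef_pos: [0.4125, -0.2088, 0.2324]
eef_rot: [159.5, -0.1, 71.6]
contact_force: [-0.6, -1.3, -0.7]
gripper_width: 0.0328
finger_force: 60.0
```

```bash
python3 - <<'E'
from tgt import *
where(); rel(foot+zb*.16,T)
E
```

```text
in board: x -0.0002 y 0.0013 z 0.1894
[-0.023, 0.002, 0.491, 0.007, -0.008, -0.008] mm 29.469184970036554
```

Request:
{"fn": "step_arm", "kwargs": {
  "rows": [
    [0, 0, 0.06, 0, 0, 0],
    [0, 0, 0.12, 0, 0, 0],
    [0, 0, 0.18, 0, 0, 0],
    [0, 0, 0.2, 0, 0, 0],
    [0, 0, 0.2, 0, 0, 0]
  ]
}}

```text
time: 7.65
eef_pos: [0.4166, -0.2103, 0.2219]
eef_rot: [159.4, -0.1, 71.6]
contact_force: [-0.4, -0.1, -1.6]
gripper_width: 0.0327
finger_force: 60.0
```

Request:
{"fn": "step_arm", "kwargs": {
  "rows": [
    [0, 0, 0.06, 0, 0, 0],
    [0, 0, 0.12, 0, 0, 0],
    [0, 0, 0.18, 0, 0, 0],
    [0, 0, 0.25, 0, 0, 0],
    [0, 0, 0.25, 0, 0, 0]
  ]
}}

```text
time: 8.28
eef_pos: [0.4215, -0.2118, 0.2073]
eef_rot: [159.5, -0.1, 71.6]
contact_force: [-0.1, -0.3, -1.6]
gripper_width: 0.0323
finger_force: 60.0
```

Request:
{"fn": "step_arm", "kwargs": {
  "rows": [
    [0, 0, 0.04, 0, 0, 0],
    [0, 0, 0.08, 0, 0, 0],
    [0, 0, 0.08, 0, 0, 0]
  ]
}}

```text
time: 8.65
eef_pos: [0.4232, -0.2124, 0.2032]
eef_rot: [159.4, -0.1, 71.6]
contact_force: [-0.6, -0.4, -1.8]
gripper_width: 0.0327
finger_force: 60.0
```

```bash
python3 - <<'E'
from tgt import *
where(); s=robot.state(); print(np.array(s['contact_force'])@np.c_[nn,tx,zb])
E
```

```text
in board: x 0.0002 y 0.0013 z 0.1581
[-1.0146 -0.5691 -1.5106]
```

Contact is expected near z = 0.150, so I'll feel for it in 2–3 mm steps.

Request:
{"fn": "step_arm", "kwargs": {
  "rows": [
    [0, 0, 0.03, 0, 0, 0],
    [0, 0, 0.06, 0, 0, 0],
    [0, 0, 0.06, 0, 0, 0]
  ]
}}

```text
time: 9.02
eef_pos: [0.4243, -0.2128, 0.1998]
eef_rot: [159.4, -0.1, 71.6]
contact_force: [-0.5, 1.0, 0.3]
gripper_width: 0.0326
finger_force: 60.0
```

Request:
{"fn": "step_arm", "kwargs": {
  "rows": [
    [0, 0, 0.03, 0, 0, 0],
    [0, 0, 0.05, 0, 0, 0],
    [0, 0, 0.05, 0, 0, 0]
  ]
}}

```text
time: 9.4
eef_pos: [0.4254, -0.2132, 0.1971]
eef_rot: [159.4, -0.1, 71.6]
contact_force: [0.3, 0.4, -2.0]
gripper_width: 0.0322
finger_force: 60.0
```

Request:
{"fn": "step_arm", "kwargs": {
  "rows": [
    [0, 0, 0.02, 0, 0, 0],
    [0, 0, 0.04, 0, 0, 0],
    [0, 0, 0.04, 0, 0, 0]
  ]
}}

```text
time: 9.78
eef_pos: [0.4263, -0.2135, 0.1952]
eef_rot: [159.4, -0.0, 71.6]
contact_force: [-0.4, -0.4, -1.0]
gripper_width: 0.0327
finger_force: 60.1
```

Request:
{"fn": "step_arm", "kwargs": {
  "rows": [
    [0, 0, 0.02, 0, 0, 0],
    [0, 0, 0.04, 0, 0, 0],
    [0, 0, 0.04, 0, 0, 0]
  ]
}}

```text
time: 10.15
eef_pos: [0.4266, -0.2137, 0.195]
eef_rot: [159.4, -0.0, 71.5]
contact_force: [-8.6, 4.7, 8.4]
gripper_width: 0.0326
finger_force: 62.2
```

Request:
{"fn": "step_arm", "kwargs": {
  "rows": [
    [0, 0, 0.02, 0, 0, 0],
    [0, 0, 0.04, 0, 0, 0],
    [0, 0, 0.04, 0, 0, 0]
  ]
}}

```text
time: 10.52
eef_pos: [0.4268, -0.2138, 0.1949]
eef_rot: [159.4, 0.0, 71.5]
contact_force: [-15.3, 7.8, 19.4]
gripper_width: 0.0323
finger_force: 64.2
```

```bash
python3 - <<'E'
from tgt import *
where(); s=robot.state(); print(np.array(s['contact_force'])@np.c_[nn,tx,zb])
E
```

```text
in board: x 0.0009 y 0.0011 z 0.1490
[-9.0898  2.5583 24.0956]
```

The clip is home on the edging at z ≈ 0.149, as predicted (24 N). I'll ease the preload, then release.

Request:
{"fn": "step_arm", "kwargs": {
  "rows": [
    [0, 0, -0.03, 0, 0, 0],
    [0, 0, -0.03, 0, 0, 0]
  ]
}}

```text
time: 10.78
eef_pos: [0.4266, -0.2137, 0.1949]
eef_rot: [159.4, 0.0, 71.5]
contact_force: [-10.4, 4.7, 11.9]
gripper_width: 0.0323
finger_force: 62.5
```

Request:
{"fn": "step_arm", "kwargs": {
  "rows": [
    [0, 0, 0, 0, 0, 0],
    [0, 0, 0, 0, 0, 0],
    [0, 0, 0, 0, 0, 0],
    [0, 0, 0, 0, 0, 0],
    [0, 0, 0, 0, 0, 0],
    [0, 0, 0, 0, 0, 0],
    [0, 0, 0, 0, 0, 0],
    [0, 0, 0, 0, 0, 0]
  ],
  "fingers": 1
}}

```text
time: 11.78
eef_pos: [0.4272, -0.2138, 0.1922]
eef_rot: [159.4, -0.1, 71.6]
contact_force: [0.0, -0.2, -0.1]
gripper_width: 0.0853
finger_force: 0.0
```

```bash
python3 - <<'E'
from tgt import *
where(); im=grab('wrist'); b=grab('side')
W=cloud(b);e=W-foot;B=np.stack([e@nn,e@tx,e@zb],-1);m=(abs(B[...,0])<.05)&(abs(B[...,1])<.03)
for lo in np.arange(.05,.19,.01):
    q=B[m&(B[...,2]>lo)&(B[...,2]<=lo+.01)]
    if len(q): print(round(lo,3),len(q),q.min(0),q.max(0))
x,y=map(int,proj(b,foot+zb*.12)[0]);c=cv2.resize(b['frame'][max(y-60,0):y+60,x-60:x+60],(400,400),interpolation=2)
w2=np.pad(cv2.resize(im['frame'],(400,300)),((0,100),(0,0),(0,0)))
cv2.imwrite('pics/c4.png',np.hstack([c,w2])[:,:,::-1])
E
```

```text
in board: x 0.0004 y 0.0012 z 0.1463
0.05 83 [ 0.003  -0.0296  0.0501] [0.01   0.0298 0.06  ]
0.06 108 [ 0.0036 -0.0294  0.0601] [0.0258 0.0296 0.07  ]
0.07 106 [ 0.0039 -0.0294  0.07  ] [0.0249 0.0299 0.08  ]
0.08 132 [ 0.0069 -0.0298  0.0801] [0.0246 0.03   0.0899]
0.09 214 [-0.0113 -0.03    0.09  ] [0.0251 0.0299 0.0996]
0.1 73 [-0.0145 -0.0255  0.1004] [0.0235 0.0143 0.1099]
0.11 69 [-0.0141 -0.0162  0.1101] [0.0223 0.0165 0.1199]
0.12 22 [-0.0201 -0.0147  0.1201] [0.0256 0.0144 0.1292]
0.13 1 [-0.0209  0.0106  0.1382] [-0.0209  0.0106  0.1382]
0.14 18 [-0.0234 -0.0094  0.1406] [0.0496 0.011  0.1494]
0.15 9 [-0.0431 -0.0094  0.1512] [0.0497 0.0111 0.1587]
0.16 7 [-0.0419 -0.0086  0.1602] [0.05   0.0123 0.1674]
0.17 1 [ 0.0496 -0.0094  0.1707] [ 0.0496 -0.0094  0.1707]
0.18 1 [0.0454 0.0134 0.1861] [0.0454 0.0134 0.1861]
0.19 4 [0.0484 0.0003 0.1918] [0.05   0.0135 0.1972]
```

View pics/c4.png

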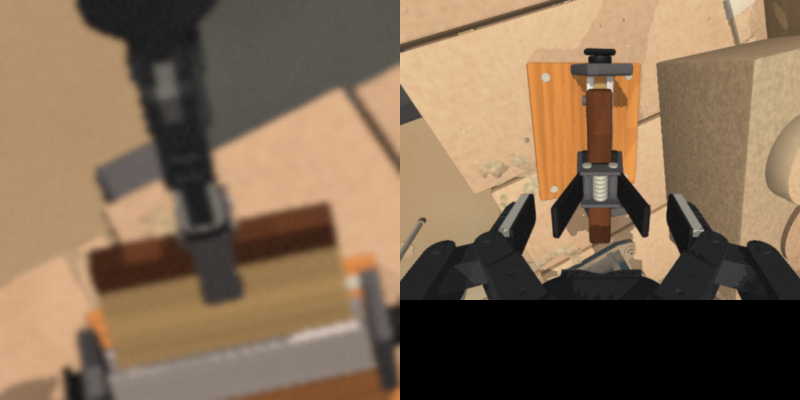

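The clip straddles the edging at mid-length with its jaw tip on the ply at (220,290) in the side crop, and the fingers stand clear of the handles. I'll retreat straight back.

Request:
{"fn": "step_arm", "kwargs": {
  "rows": [
    [0, 0, -0.2, 0, 0, 0],
    [0, 0, -0.5, 0, 0, 0],
    [0, 0, -1.0, 0, 0, 0],
    [0, 0, -1.6, 0, 0, 0],
    [0, 0, -1.6, 0, 0, 0],
    [0, 0, -1.6, 0, 0, 0]
  ]
}}

```text
time: 12.62
eef_pos: [0.3952, -0.2033, 0.2824]
eef_rot: [159.4, -0.0, 71.5]
contact_force: [-0.8, 0.6, 0.0]
gripper_width: 0.0856
finger_force: 0.0
```

```bash
python3 - <<'E'
from tgt import *
a=grab('top');b=grab('side')
W=cloud(b);e=W-foot;B=np.stack([e@nn,e@tx,e@zb],-1);m=(abs(B[...,0])<.05)&(abs(B[...,1])<.03)
for lo in np.arange(.1,.17,.01):
    q=B[m&(B[...,2]>lo)&(B[...,2]<=lo+.01)]
    if len(q): print(round(lo,3),len(q),q.min(0),q.max(0))
x,y=map(int,proj(b,foot+zb*.12)[0]);c=cv2.resize(b['frame'][max(y-60,0):y+60,x-60:x+60],(400,400),interpolation=2)
x,y=map(int,proj(a,foot+zb*.12)[0]);c2=cv2.resize(a['frame'][y-60:y+60,x-60:x+60],(400,400),interpolation=2)
cv2.imwrite('pics/c5.png',np.hstack([c,c2])[:,:,::-1])
E
```

```text
0.1 78 [-0.0179 -0.0286  0.1   ] [0.0228 0.0193 0.1099]
0.11 83 [-0.0178 -0.0162  0.1102] [0.0224 0.0158 0.1199]
0.12 86 [-0.0197 -0.0147  0.12  ] [0.026  0.0147 0.13  ]
0.13 97 [-0.0219 -0.0109  0.13  ] [0.029 0.011 0.14 ]
0.14 111 [-0.0248 -0.0109  0.14  ] [0.0309 0.011  0.1499]
0.15 120 [-0.0292 -0.0112  0.1503] [0.0327 0.0109 0.1599]
0.16 4 [-0.0204 -0.0063  0.1601] [0.0336 0.0043 0.1617]
```

View pics/c5.png

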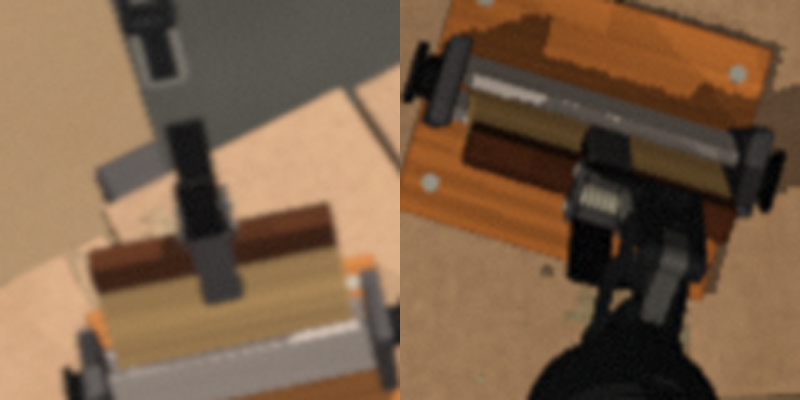

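The clip stands alone, square and centred on the board: y ≈ 0, top at 0.160, so its origin is about 0.108. The near jaw is on the ply at (222,285). I'll hand in.

```bash
python3 -c "
from plant import robot
print(robot.hand_in())"
```

```text
the job is handed in; nothing more can be done
None
```

The job is handed in, though it gave no verdict: the clip is off its rail and, by the last camera check, square and centred on the board with its jaws closed on the ply behind the edging; it met the edging at about 24 N, and the robot had backed clear.

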